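Set the jack leg of the stone-turning lathe down on its packer

ROBOT

A 7-joint arm with a two-finger parallel gripper is mounted at the origin on the work surface. World frame = base frame: x ahead of the robot, y to its left, z up, the work surface at z = 0. Lengths are in m, angles in rad, forces in N, time in s.
With the tool pointing down it reaches from about 0.425 to 0.95 m from the base axis. Payload 4.7 kg.
Tool frame: the origin (TCP) lies on the centre line of the jaws, within the pads' length; the fingertips stand 11 mm ahead of it and the grasp point (between the pads) lies 8 mm behind it; z points along the fingers, x is the direction in which the jaws open and shut, and the axes are right-handed (so a half turn about z gives the same grasp; the last joint's range is limited). The gripper opens to 87 mm and grips with 3 to 60 N. Pads are 19 mm wide; open, the fingers measure 117 mm over their backs; the gripper's body (75 mm by 190 mm) begins 51 mm behind the grasp point.
Start: joints at [-1.374, 0.469, -0.049, 1.532, 0.024, 1.141, -0.082], TCP at [0.151, 0.658, 0.21] pointing down, gripper open.
Joint ranges: [-2.59, 2.59], [-0.33, 1.99], [-1.39, 1.29], [0.1, 2.45], [-1.04, 4.18], [0.21, 1.99], [-2.66, 2.66]. Speed limits (rad/s): [2.57, 2.57, 3.14, 3.14, 3.14, 3.14, 3.14].

INTERFACE

Orientations are given as a unit quaternion [w, x, y, z].
In Python, from cell import ctrl gives the robot as it stands. The module is installed in compiled form; this text tells all that it offers.
- The arm moves only by the shell command python3 -m inch 'ROWS' [FORCE]. ROWS is JSON, a list of rows, each a list of 5 numbers: the shift along the tool's x, y, z in mm, then the turn about the tool's z in degrees, then the opening, from -1 (shut) to 1 (fully open). In form: [[x, y, z, roll, fingers], ...]. A call has 1 to 10 rows; each row is the pose to reach, as a shift and turn from the pose commanded when the call began, along the tool's axes at that moment; what a row does not reach only later rows make up. A row lasts 1/8 s, in which the tool goes at most 62.5 mm and 10.7 degrees, less where a joint would pass 70% of its speed; a pose out of reach is approached as far as the arm can. A call with a gripper value outside its range is refused whole. The fingers move at their own pace and stop on an object; FORCE is the grip in N (left out, the last holds). Time passes only in rows, so rows that repeat a pose let the fingers close. It gives the time, the measured TCP pose, the force and the opening at its end, in the units of the state.
- ctrl.observe(): the state, without advancing time (a new reading comes with each control period).
- ctrl.grab_frame(name): name is "side" or "top" or "wrist"; returns (picture, depth): 384x512x3 uint8, blue, green, red; 384x512 float32, m along the optical axis (not along the pixel's ray), 0 where there is no reading.
- ctrl.get_calibration(name): a dict with "fx", "fy", "cx", "cy" (pixels), "R" (3x3) and "t" (3): a world point X has camera coordinates R X + t; the wrist camera has in their place "hand_eye" (4x4, takes a point from camera to tool coordinates, whose origin is the TCP and whose axes are the tool frame's). Camera axes: x right, y down, z forward; pixel columns grow to the right and rows downward; lengths in m; the calibration is good to about 2 mm. A picture is of the moment at which its call begins: read the wrist's pose just before it. get_calibration takes no time and is no camera call.
- ctrl.close_job(): hands the job in, once; it reports no verdict.
The state is a dict: "clock": time; "joint_positions": joint angles; "dq": joint speeds; "joint_efforts": joint torques, N m; "tool_pos": TCP position; "orientation": TCP orientation; "wrist_force": force on the tool from outside, world axes, zero at the start; "wrist_torque": the same for the moment, N m; "grip_width": finger opening in m.
Only numpy, scipy, OpenCV 4.12 (cv2) and the standard library are available. Lean on these libraries where they do the work, as an engineer would, in place of code of your own. Each camera call takes 0.05 s, during which the arm holds its last target.

TASK

The outboard end of the stone lathe's tool rest needs its support. Slide the hardwood packer under the jack leg until its nose is home against the green column, then turn the red-knobbed crank clockwise until the rubber foot stands firmly on the packer's steel plate, feeling the crank grow heavier: about 60 N on the foot, never overloading it. Let go of the crank and leave the bowl, the stone stub and the brush where they are.

Things in the scene. Friction and masses are not known exactly. Their poses are not given: they have to be found in the camera images.
- jack: fixed green lathe stand. Origin on the bench straight under the axis of jack leg and crank. z up; its -x side is the open front where the packer slides in, nose towards jack +x. Gearbox over the leg: 66 mm square, 125 to 180 mm above the bench. Tool-rest bar behind tops out at 175 mm. Bed, headstock and white bowl lie behind and to its +y side (bowl 215 mm or more towards +y).
- crank (a joint): crank angle q, rad, growing clockwise seen from above; the knob stands at jack (55 cos q, -55 sin q) mm. Starts within 1.2 of 0, end stop 11. Clockwise lowers the leg 4.8 mm per rad. Stays where left. Turning free it takes a push of about 9 N along the circle at the knob (less once stopped); foot load adds 0.87 N per 10 N, so 5 N at 60 N. Foot load rises 20 to 30 N per mm of leg travel.
- knob_mid (a point): middle (half-way up, 236 mm above the bench) of the red upright crank knob, 24 mm diameter, 50 mm tall, free to spin on its pin: gripped from above it can be led round a level circle of 55 mm radius about the leg's axis without turning the wrist. The crank arm's top is at 208 mm; nothing else stands above it there.
- leg: steel jack leg, 28 mm diameter, moving straight down as the crank turns clockwise. Origin on its axis at its lower end. Below, a brass screw carries the round black rubber foot, 48 mm diameter; the foot's underside lies 18 to 26 mm below this origin, as the last user set it (not measured).
- packer_grip (a point): centre, 52 mm above the bench, of the orange upright grip on the packer's tail: 34 mm along the packer, 20 mm across, from 30 to 72 mm above the bench. x axis points to the packer's nose, 165 mm ahead. The packer is a loose hardwood block 180 x 60 x 30 mm, about 0.55 kg, best slid along the bench.
- packer_plate (a point): centre of the round steel plate (54 mm diameter) in the packer's top face, 30 mm above the bench, 135 mm from the grip's centre along the packer and 30 mm short of its nose. With the nose flat on the column it is right under the leg.
- packer: the packer itself; origin at the middle of its underside, x axis to the nose.
- bowl: bystander: loose white stone bowl, 110 mm across, 50 mm tall; origin under its centre.
- stub: bystander: loose turned white stone stub, 68 mm across, 70 mm tall; origin under its centre.
- brush: bystander: bench brush, 220 mm long, lying on the bench.
- column_face (a point): middle of the foot of the green column's flat front face, on the bench: the stop for the packer's nose, 60 mm wide, facing jack -x, 30 mm behind the leg's axis (jack x = +30 mm). The column is 165 mm tall.
Mind the look-alikes: they are no part of the job. There is more than one size of the packer; the job needs the smaller.

How it is judged:
By the outcome, as a careful person would: the job done as asked, in the order asked, and still so for the second after the job is handed in, with the robot touching nothing.
It also fails if it takes over 72 s, if anything falls off the work surface, if the arm or the gripper's body presses on something with over 40 N, if the wrist force passes 120 N, or if a joint passes its speed limit or range.

## Working session

There is one attempt and no reset: what is moved stays moved. The work goes in short steps, Python scripts to look and compute and a shell command to move; the robot and the scene stay as the last step left them, time stands still between calls to the robot, and variables do not carry over. Pictures are saved under pics/ and viewed, and the job is handed in when it is done.

```bash
mkdir -p pics; cat > h.py <<'E'
import numpy as np,cv2,json
from cell import ctrl
from scipy.spatial.transform import Rotation as Rn
def grab(n,tag):
    s=ctrl.observe(); im,d=ctrl.grab_frame(n); im=np.array(im);d=np.array(d)
    cv2.imwrite(f'pics/{tag}.png',im); np.savez(f'pics/{tag}.npz',im=im,d=d,p=s['tool_pos'],q=s['orientation']); return s,im,d
def cam(n,p=None,q=None):
    c=ctrl.get_calibration(n)
    if 'R' in c:
        R=np.array(c['R']);t=np.array(c['t']); return c,R.T,-R.T@t
    H=np.array(c['hand_eye']);Rt=Rn.from_quat([q[1],q[2],q[3],q[0]]).as_matrix()
    return c,Rt@H[:3,:3],Rt@H[:3,3]+np.array(p)
def ray(n,u,v,z,p=None,q=None):
    c,R,o=cam(n,p,q); d=R@np.array([(u-c['cx'])/c['fx'],(v-c['cy'])/c['fy'],1]); return o+d*(z-o[2])/d[2]
def dep(n,u,v,dm,p=None,q=None):
    c,R,o=cam(n,p,q); return o+R@(np.array([(u-c['cx'])/c['fx'],(v-c['cy'])/c['fy'],1])*dm)
E
python3 - <<'E'
from h import *
s=ctrl.observe(); print(s)
for n in('side','top','wrist'):
    grab(n,n+'0'); c,R,o=cam(n,s['tool_pos'],s['orientation']);print(n,c['fx'],o.round(3),R[:,2].round(2))
E
```

```text
{'clock': 0.0, 'joint_positions': array([-1.373933  ,  0.46947291, -0.04861688,  1.5336845 ,  0.02411727,
        1.14098368, -0.08227757]), 'dq': array([ 0.00057567, -0.00031563, -0.00060025,  0.001529  , -0.00074133,
       -0.00178818, -0.00112614]), 'joint_efforts': array([ 1.52297189e-04, -5.07964325e+01, -8.11428018e-02, -2.36156452e+01,
       -6.16343203e-02,  3.78867052e-02,  1.62264532e-04]), 'tool_pos': array([0.15094323, 0.65727343, 0.2093823 ]), 'orientation': array([ 6.40703844e-04,  7.82230978e-01,  6.22987748e-01, -7.42883350e-04]), 'wrist_force': array([-0.72999344, -0.31839199,  0.23132138]), 'wrist_torque': array([ 0.02170248, -0.04359791,  0.0671017 ]), 'grip_width': 0.08685601861940287}
side 355.1164670667717 [ 0.236 -0.68   0.847] [ 0.32  0.66 -0.68]
top 357.4097718436085 [ 0.458 -0.005  1.278] [ 0.07  0.01 -1.  ]
wrist 313.77994718492516 [0.082 0.672 0.383] [ 0.25 -0.06 -0.97]
```

View pics/side0.png

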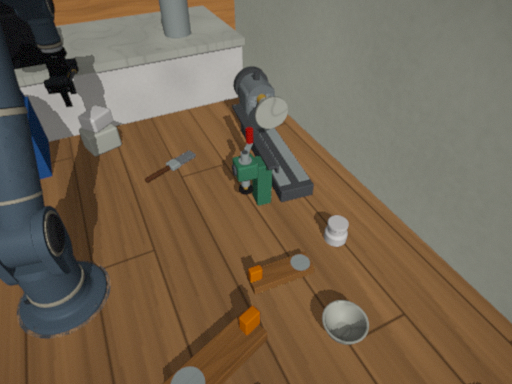

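View pics/top0.png

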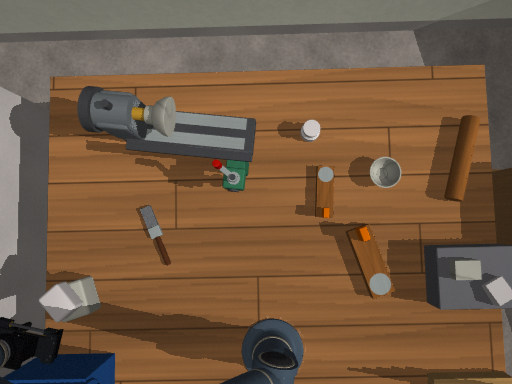

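View pics/wrist0.png

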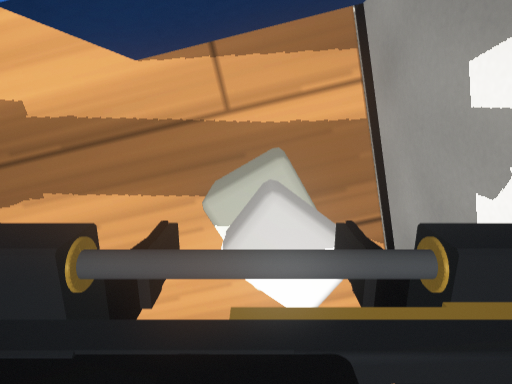

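```bash
python3 - <<'E'
from h import *
a=np.load('pics/top0.npz')['im'];b=np.load('pics/side0.npz')['im']
A=cv2.resize(a[140:240,190:350],None,fx=5,fy=5,interpolation=2)
B=cv2.resize(b[110:220,200:320],None,fx=5,fy=5,interpolation=2)
cv2.imwrite('pics/zt.png',A);cv2.imwrite('pics/zs.png',B)
z=np.load('pics/top0.npz');d=z['d']
for u,v in[(218,164),(234,177),(326,174),(326,212),(238,165),(200,200),(326,195)]:
    print(u,v,a[v,u],dep('top',u,v,d[v,u]).round(3))
E
```

```text
218 164 [  8  17 177] [0.615 0.142 0.262]
234 177 [69 68 68] [0.582 0.101 0.214]
326 174 [145 149 142] [ 0.606 -0.203  0.035]
326 212 [  0  98 208] [ 0.473 -0.194  0.067]
238 165 [ 72 102  45] [0.626 0.093 0.162]
200 200 [ 57  95 140] [ 0.527  0.246 -0.002]
326 195 [ 39  83 134] [ 0.533 -0.202  0.027]
```

View pics/zt.png

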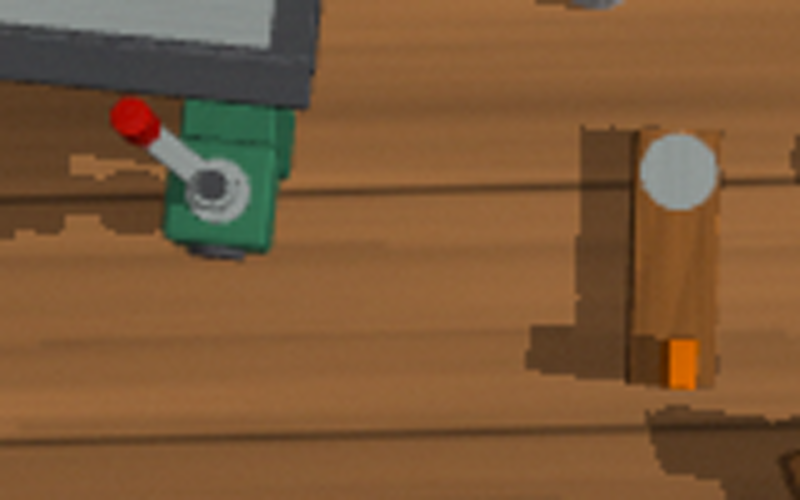

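View pics/zs.png

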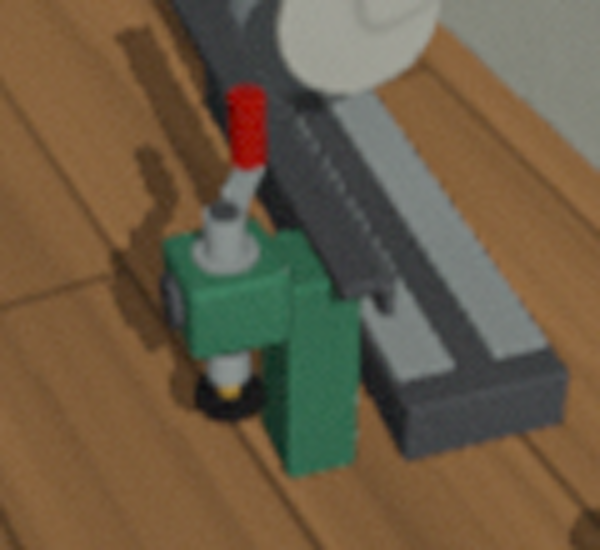

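```bash
cat >> h.py <<'E'
def cloud(n,dm,p=None,q=None):
    c,R,o=cam(n,p,q); v,u=np.mgrid[:dm.shape[0],:dm.shape[1]]
    P=np.stack([(u-c['cx'])/c['fx']*dm,(v-c['cy'])/c['fy']*dm,dm],-1)@R.T+o
    P[dm==0]=np.nan; return P
def blobs(m,mn=20):
    n,l,s,c=cv2.connectedComponentsWithStats(m.astype(np.uint8)); return [(int(s[i,4]),c[i].round(1),l==i) for i in range(1,n) if s[i,4]>=mn]
def togo(x,y,z,yaw,s=None):
    s=s or ctrl.observe(); q=s['orientation'];R=Rn.from_quat([q[1],q[2],q[3],q[0]]).as_matrix()
    d=R.T@(np.array([x,y,z])-s['tool_pos'])*1000
    a=np.degrees(np.arctan2(R[1,0],R[0,0])); r=-(yaw-a); r=(r+90)%180-90
    print('shift',d.round(1),'roll',round(r,1),'toolx yaw',round(a,2)); return d,r
E
python3 - <<'E'
from h import *
for n in('top','side'):
    z=np.load(f'pics/{n}0.npz');im,d=z['im'],z['d'];P=cloud(n,d)
    hsv=cv2.cvtColor(im,cv2.COLOR_BGR2HSV);H,S,V=hsv[...,0],hsv[...,1],hsv[...,2]
    for nm,m in(('red',((H<5)|(H>175))&(S>200)&(V>100)),('orange',(H>8)&(H<16)&(S>240)&(V>150)),('green',(H>60)&(H<90)&(S>100)),('plate',(S<30)&(V>120)&(P[...,2]<.05)&(P[...,2]>.015))):
        for a,c,mm in blobs(m):
            Q=P[mm]; print(n,nm,a,c,np.nanmedian(Q,0).round(3),np.nanpercentile(Q,3,0).round(3),np.nanpercentile(Q,97,0).round(3))
            if nm=='green' and n=='top':
                zz=Q[:,2]; t=Q[np.abs(zz-.18)<.006][:,:2]; print('gb',cv2.minAreaRect((t*1000).astype(np.float32)))
E
```

```text
top red 62 [216.7 163.6] [0.617 0.145 0.259] [0.609 0.138 0.226] [0.627 0.159 0.263]
top orange 53 [326.2 212.3] [ 0.473 -0.193  0.072] [ 0.456 -0.21   0.03 ] [ 0.486 -0.186  0.075]
top orange 98 [364.8 233.8] [ 0.398 -0.313  0.097] [ 0.378 -0.327  0.091] [ 0.418 -0.3    0.101]
top green 444 [236.3 173.4] [0.607 0.093 0.176] [0.552 0.071 0.068] [0.641 0.136 0.183]
gb ((583.3781127929688, 106.65618896484375), (63.363250732421875, 65.65348052978516), 83.60660552978516)
top plate 50 [308.4 136.3] [ 0.739 -0.145  0.032] [ 0.731 -0.177  0.025] [ 0.764 -0.121  0.038]
top plate 170 [376.1 170. ] [ 0.624 -0.378  0.027] [ 0.566 -0.405  0.016] [ 0.652 -0.356  0.049]
top plate 171 [325.3 173.9] [ 0.607 -0.201  0.031] [ 0.585 -0.224  0.026] [ 0.628 -0.179  0.035]
top plate 116 [154.6 231.5] [0.417 0.403 0.019] [0.4   0.384 0.016] [0.438 0.423 0.024]
top plate 343 [379.7 283.7] [ 0.226 -0.371  0.041] [ 0.196 -0.402  0.036] [ 0.256 -0.341  0.046]
top plate 139 [ 92.1 290.2] [0.223 0.615 0.032] [0.183 0.603 0.016] [0.262 0.628 0.049]
side red 100 [249.  134.9] [0.615 0.14  0.241] [0.608 0.136 0.216
[... 434 characters left out ...]
6 1.044 0.018] [0.091 1.058 0.049]
side plate 175 [108.7 143.8] [0.223 0.615 0.032] [0.183 0.601 0.016] [0.264 0.629 0.049]
side plate 67 [173.  163.2] [0.418 0.398 0.021] [0.399 0.382 0.016] [0.437 0.419 0.024]
side plate 204 [336.  236.3] [ 0.746 -0.175  0.033] [ 0.731 -0.186  0.017] [ 0.779 -0.145  0.048]
side plate 223 [299.9 262. ] [ 0.606 -0.202  0.031] [ 0.583 -0.224  0.029] [ 0.628 -0.18   0.034]
side plate 611 [341.5 312.1] [ 0.625 -0.375  0.03 ] [ 0.572 -0.404  0.016] [ 0.654 -0.357  0.049]
side plate 22 [350.4 341.9] [ 0.586 -0.451  0.049] [ 0.572 -0.456  0.039] [ 0.605 -0.445  0.05 ]
side plate 421 [188.4 376.4] [ 0.234 -0.357  0.041] [ 0.203 -0.378  0.039] [ 0.258 -0.339  0.044]
```

```bash
python3 - <<'E'
from h import *
z=np.load('pics/side0.npz');P=cloud('side',z['d']);im=z['im']
for v in range(176,202,2): print(v,[ (im[v,u].tolist(),P[v,u].round(3).tolist()) for u in (242,246,250)])
togo(.45,.12,.25,83.6)
E
```

```text
176 [([80, 108, 55], [0.56, 0.077, 0.149]), ([81, 109, 54], [0.575, 0.079, 0.142]), ([81, 109, 55], [0.585, 0.073, 0.142])]
178 [([78, 104, 52], [0.561, 0.079, 0.139]), ([76, 102, 47], [0.572, 0.075, 0.138]), ([80, 106, 51], [0.585, 0.073, 0.134])]
180 [([77, 103, 51], [0.56, 0.077, 0.133]), ([81, 95, 65], [0.578, 0.088, 0.118]), ([49, 66, 76], [0.645, 0.203, 0.002])]
182 [([105, 109, 102], [0.572, 0.106, 0.097]), ([142, 145, 139], [0.58, 0.093, 0.104]), ([56, 71, 87], [0.64, 0.194, 0.001])]
184 [([111, 112, 108], [0.571, 0.105, 0.09]), ([142, 144, 139], [0.58, 0.095, 0.094]), ([58, 65, 73], [0.604, 0.114, 0.069])]
186 [([73, 73, 68], [0.575, 0.115, 0.071]), ([131, 141, 141], [0.58, 0.095, 0.085]), ([25, 23, 28], [0.6, 0.106, 0.069])]
188 [([21, 22, 28], [0.572, 0.107, 0.07]), ([52, 121, 149], [0.582, 0.099, 0.073]), ([27, 26, 28], [0.595, 0.097, 0.069])]
190 [([28, 25, 29], [0.567, 0.098, 0.071]), ([32, 36, 40], [0.58, 0.095, 0.069]), ([28, 25, 27], [0.591, 0.087, 0.07])]
192 [([24, 22, 22], [0.565, 0.093, 0.067]), ([24, 27, 28], [0.576, 0.086, 0.069]), ([17, 29, 36], [0.589, 0.085, 0.064])]
194 [([49, 78, 105], [0.589, 0.15, 0.0]), ([31, 44, 59], [0.601, 0.143, 0.002]), ([59, 92, 127], [0.614, 0.138, 0.0])]
196 [([60, 95, 131], [0.585, 0.143, -0.002]), ([49, 82, 114], [0.597, 0.134, 0.001]), ([67, 104, 142], [0.607, 0.123, 0.006])]
198 [([61, 96, 130], [0.58, 0.13, 0.002]), ([53, 90, 125], [0.592, 0.125, 0.001]), ([54, 90, 123], [0.604, 0.118, 0.002])]
200 [([66, 99, 133], [0.576, 0.122, 0.001]), ([59, 92, 128], [0.588, 0.114, 0.003]), ([42, 68, 95], [nan, nan, nan])]
shift [-456.9  411.7  -39.6] roll -6.5 toolx yaw 77.07
```

```bash
python3 -m inch '[[-45,41,-4,-1,1],[-91,82,-8,-2,1],[-137,123,-12,-3,1],[-183,164,-16,-4,1],[-229,205,-20,-5,1],[-275,247,-25,-6,1],[-320,288,-30,-6.5,1],[-366,330,-35,-6.5,1],[-412,371,-40,-6.5,1],[-457,412,-40,-6.5,1]]' 40
python3 - <<'E'
from h import *
grab('wrist','w1')
E
```

```text
clock: 1.4
tool_pos: [0.4511, 0.1185, 0.251]
orientation: [0.0, 0.746, 0.666, 0.001]
wrist_force: [0.8, -0.2, -0.4]
grip_width: 0.0871
```

View pics/w1.png

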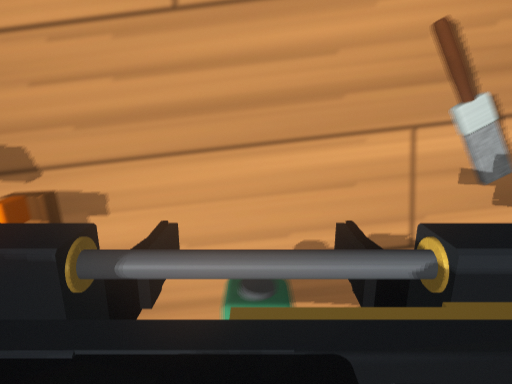

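```bash
python3 - <<'E'
from h import *
z=np.load('pics/top0.npz');P=cloud('top',z['d']);im=z['im']
# bed front lower edge: for columns, first transition bench->bed going up the image
pts=[]
for u in range(140,215,2):
    col=P[:,u,2]; 
    for v in range(200,100,-1):
        if col[v]>.02 and col[v-2]>.02: pts.append(P[v,u]);break
pts=np.array(pts); k=np.polyfit(pts[:,1],pts[:,0],1); r=pts[:,0]-np.polyval(k,pts[:,1])
g=np.abs(r)<.004;k=np.polyfit(pts[g,1],pts[g,0],1); print('bed edge yaw',np.degrees(-np.arctan(k[0])),g.sum(),pts[:3].round(3))
# bed right end / side view column
z=np.load('pics/side0.npz');P=cloud('side',z['d']);hsv=cv2.cvtColor(z['im'],cv2.COLOR_BGR2HSV)
m=(hsv[...,0]>60)&(hsv[...,0]<90)&(hsv[...,1]>100)
Q=P[m]; Q=Q[(Q[:,2]>.02)&(Q[:,2]<.11)]
print(len(Q)); 
v,u=np.where(m); 
# -y side face of column and front face
h=np.histogram(Q[:,0],10);print(h)
s=Q[Q[:,0]>.62]; k=np.polyfit(s[:,0],s[:,1],1);print('side face yaw',np.degrees(np.arctan(k[0])),s.mean(0))
f=Q[Q[:,0]<.616];print(f.round(3)[:20])
Q=P[m];t=Q[np.abs(Q[:,2]-.18)<.004];print('gb top side',cv2.minAreaRect((t[:,:2]*1000).astype(np.float32)))
t=Q[(Q[:,2]<.17)&(Q[:,2]>.13)&(Q[:,0]>.56)&(Q[:,0]<.61)];k=np.polyfit(t[:,0],t[:,1],1);print('gb side face',np.degrees(np.arctan(k[0])),t.mean(0))
s=ctrl.observe();togo(.471,-.197,.12,88)
E
```

```text
bed edge yaw -7.340240694606975 26 [[0.679 0.4   0.172]
 [0.679 0.392 0.175]
 [0.677 0.389 0.166]]
352
(array([ 2, 88, 58, 27, 33, 33, 34, 32, 31, 14]), array([0.60461446, 0.61005799, 0.61550152, 0.62094504, 0.62638857,
       0.6318321 , 0.63727562, 0.64271915, 0.64816268, 0.6536062 ,
       0.65904973]))
side face yaw -6.6755689004115775 [0.63842501 0.07066539 0.06823141]
[[0.614 0.098 0.104]
 [0.615 0.107 0.092]
 [0.614 0.097 0.1  ]
 [0.613 0.089 0.107]
 [0.616 0.108 0.087]
 [0.614 0.098 0.095]
 [0.613 0.087 0.104]
 [0.615 0.107 0.084]
 [0.613 0.096 0.093]
 [0.613 0.088 0.1  ]
 [0.611 0.077 0.109]
 [0.615 0.107 0.08 ]
 [0.614 0.098 0.087]
 [0.613 0.089 0.094]
 [0.612 0.079 0.103]
 [0.612 0.072 0.109]
 [0.616 0.117 0.067]
 [0.614 0.106 0.076]
 [0.614 0.098 0.083]
 [0.612 0.087 0.092]]
gb top side ((583.0724487304688, 102.531982421875), (59.6103515625, 65.06269836425781), 83.08039855957031)
gb side face -7.117876006569078 [0.58501547 0.07444145 0.15031416]
shift [-301.8   53.5  132.4] roll -5.1 toolx yaw 82.89
```

```bash
python3 -m inch '[[-60,10,0,-1,1],[-120,20,0,-2,1],[-180,30,20,-3,1],[-240,40,50,-4,1],[-302,52,90,-4,1],[-302,52,110,-4,1],[-302,52,120,-4,1],[-302,52,120,-4,1]]'
python3 - <<'E'
from h import *
grab('top','t2');a=cv2.imread('pics/t2.png');s,im,d=grab('wrist','w2');
cv2.imwrite('pics/t2z.png',np.hstack([cv2.resize(a[140:260,250:410],None,fx=3,fy=3),im[:360,:320]]))
togo(.471,-.196,.048,87.0)
P=cloud('wrist',d,s['tool_pos'],s['orientation']);hsv=cv2.cvtColor(im,cv2.COLOR_BGR2HSV)
m=(hsv[...,0]>5)&(hsv[...,0]<18)&(hsv[...,1]>235)&(hsv[...,2]>140)
for a,c,mm in blobs(m): print(a,c,np.nanmedian(P[mm],0).round(3))
E
```

```text
clock: 2.45
tool_pos: [0.468, -0.1843, 0.1301]
orientation: [-0.001, 0.721, 0.692, -0.0]
wrist_force: [0.2, 1.6, -0.2]
grip_width: 0.0868
shift [-11.5   2.3  83.3] roll 0.7 toolx yaw 87.7
1746 [ 76.3 111.1] [ 0.394 -0.303  0.093]
438 [249.6 206. ] [ 0.474 -0.19   0.071]
```

View pics/t2z.png

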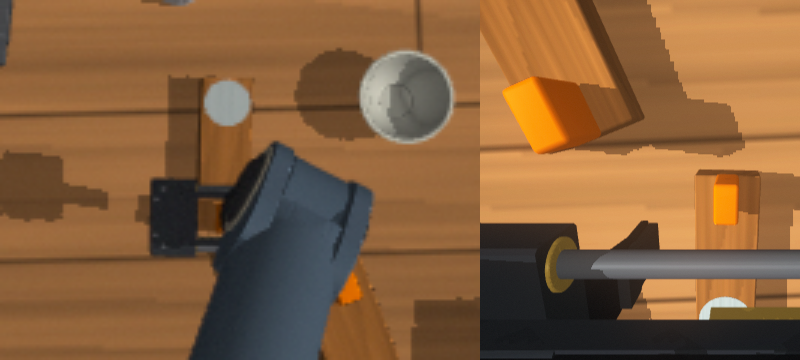

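```bash
python3 - <<'E'
from h import *
s,im,d=grab('wrist','w3');print(s['tool_pos'],s['clock'])
hsv=cv2.cvtColor(im,cv2.COLOR_BGR2HSV)
m=(hsv[...,0]>5)&(hsv[...,0]<18)&(hsv[...,1]>235)&(hsv[...,2]>140)
for a,c,mm in blobs(m):
    P=cloud('wrist',d,s['tool_pos'],s['orientation'])[mm];print(a,c,np.nanmedian(P,0).round(3),np.nanpercentile(P,3,0).round(3),np.nanpercentile(P,97,0).round(3))
togo(.471,-.194,.048,87)
E
```

```text
[ 0.46903737 -0.18443957  0.13128423] 2.55
1709 [ 76.4 110.6] [ 0.394 -0.303  0.094] [ 0.375 -0.311  0.062] [ 0.418 -0.297  0.097]
458 [249.6 205.3] [ 0.474 -0.19   0.071] [ 0.454 -0.2    0.069] [ 0.485 -0.186  0.072]
shift [-9.4  2.  83.5] roll 0.7 toolx yaw 87.69
```

```bash
python3 -m inch '[[-8,2,20,0,1],[-8,2,50,0,1],[-8,2,75,0,1],[-8,2,83,0.5,1],[-8,2,83,0.5,1],[-8,2,83,0.5,-1],[-8,2,83,0.5,-1],[-8,2,83,0.5,-1],[-8,2,83,0.5,-1],[-8,2,83,0.5,-1]]' 40
python3 - <<'E'
from h import *
s,im,d=grab('wrist','w4');a=grab('side','s4')[1]
cv2.imwrite('pics/s4z.png',np.hstack([cv2.resize(a[180:330,200:330],None,fx=3,fy=3)[:384],im[:,:400]]))
togo(.43,-.19,.048,87)
E
```

```text
clock: 3.85
tool_pos: [0.4698, -0.1938, 0.0474]
orientation: [-0.0, 0.725, 0.689, 0.0]
wrist_force: [-0.7, 0.8, -0.3]
grip_width: 0.0448
shift [  1.7 -39.9  -0.6] roll 0.1 toolx yaw 87.06
```

View pics/s4z.png

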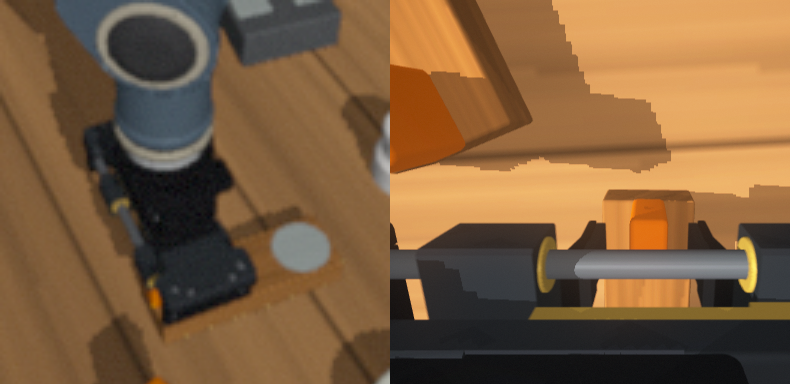

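Still closing; straddling the orange grip. Finish closing.

```bash
python3 -m inch '[[0,0,0,0,-1],[0,0,0,0,-1],[0,0,0,0,-1],[0,0,0,0,-1],[0,0,0,0,-1]]' 40
python3 - <<'E'
from h import *
togo(.430,.127,.048,83.1)
E
```

```text
clock: 4.58
tool_pos: [0.4697, -0.1935, 0.0474]
orientation: [-0.0, 0.725, 0.689, 0.0]
wrist_force: [-0.9, 1.5, 1.3]
grip_width: 0.0196
shift [318.  -56.1  -0.5] roll 4.0 toolx yaw 87.07
```

```bash
python3 -m inch '[[0,-15,0,0,-1],[0,-32,0,0,-1],[20,-38,0,0,-1],[50,-40,0,0,-1],[85,-42,0,0,-1],[120,-43,0,0,-1],[155,-45,0,0,-1],[190,-47,0,1,-1],[220,-49,0,2,-1],[240,-50,0,3,-1]]' 40
python3 - <<'E'
from h import *
togo(.432,.1255,.048,83.1)
grab('top','t5');a=grab('side','s5')[1];b=cv2.imread('pics/t5.png')
cv2.imwrite('pics/s5z.png',np.hstack([cv2.resize(a[130:290,180:320],None,fx=3,fy=3)[:450],cv2.resize(b[140:260,190:310],None,fx=3,fy=3)[:450].copy() if 0 else cv2.resize(b[130:280,190:310],None,fx=3,fy=3)[:450]])) if False else cv2.imwrite('pics/s5z.png',np.hstack([cv2.resize(a[130:280,180:310],None,fx=3,fy=3),cv2.resize(b[130:280,190:320],None,fx=3,fy=3)]))
E
```

```text
clock: 5.82
tool_pos: [0.4307, 0.0457, 0.0479]
orientation: [0.001, 0.743, 0.669, -0.002]
wrist_force: [-0.1, -4.0, -2.9]
grip_width: 0.0195
shift [79.5 -7.1 -0.4] roll 0.9 toolx yaw 83.96
```

View pics/s5z.png

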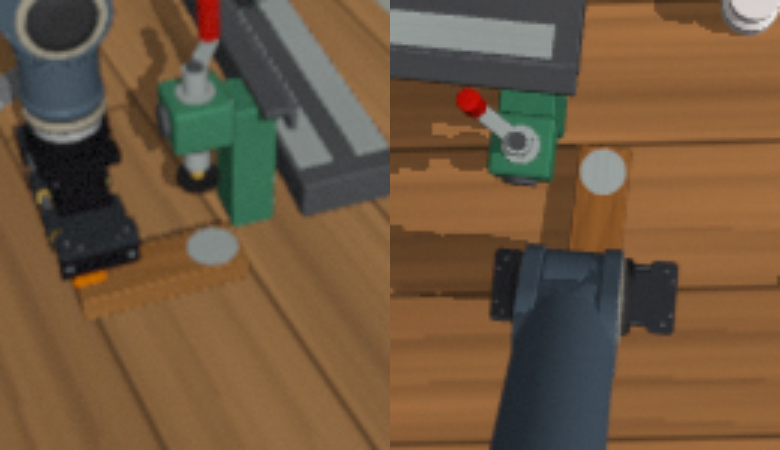

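```bash
python3 -m inch '[[20,-3,0,0.5,-1],[45,-6,0,1,-1],[68,-7,0,1,-1],[79,-7,0,1,-1],[79,-7,0,1,-1],[79,-7,0,1,-1]]' 40
python3 - <<'E'
from h import *
s=ctrl.observe();togo(.449,.1232,.048,83.1)
a=grab('side','s6')[1];b=grab('top','t6')[1]
cv2.imwrite('pics/s6z.png',np.hstack([cv2.resize(a[130:280,180:310],None,fx=3,fy=3),cv2.resize(b[130:280,190:320],None,fx=3,fy=3)]))
E
```

```text
clock: 6.68
tool_pos: [0.4326, 0.1261, 0.0475]
orientation: [-0.0, 0.749, 0.663, -0.001]
wrist_force: [-1.1, -4.5, 5.9]
grip_width: 0.0195
shift [-0.9 16.6 -0.5] roll -0.1 toolx yaw 82.98
```

View pics/s6z.png

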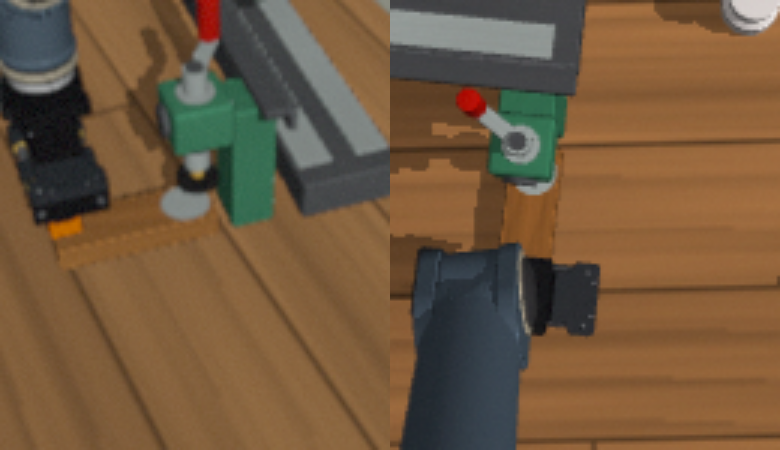

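```bash
cat >> h.py <<'E'
def chk(tag):
    z=np.load(f'pics/{tag}.npz');im=z['im'];P=cloud('side',z['d']).copy();hsv=cv2.cvtColor(im,cv2.COLOR_BGR2HSV)
    a=np.radians(-6.9);X=np.array([np.cos(a),np.sin(a)]);Y=np.array([-np.sin(a),np.cos(a)])
    J=np.dstack([(P[...,:2]-[.583,.107])@X,(P[...,:2]-[.583,.107])@Y,P[...,2]])*1000
    m=(hsv[...,0]>60)&(hsv[...,0]<90)&(hsv[...,1]>100)
    c=J[m&(J[...,2]>20)&(J[...,2]<100)&(J[...,0]>36)];print('col side y',np.median(c[:,1]).round(1),'slope',np.degrees(np.polyfit(c[:,0],c[:,1],1)[0]).round(2))
    c=J[m&(J[...,2]>40)&(J[...,2]<110)&(J[...,1]>-25)];print('col front x',np.median(c[:,0]).round(1))
    w=(J[...,2]>8)&(J[...,2]<22)&(J[...,0]>-150)&(J[...,0]<15)&(abs(J[...,1]+30)<20)&~m
    c=J[w];k=np.polyfit(c[:,0],c[:,1],1);print('packer side y',np.median(c[:,1]).round(1),'slope deg',np.degrees(k[0]).round(2),'y at x=0',k[1].round(1),len(c))
    t=(abs(J[...,2]-30)<5)&(hsv[...,1]<60)&(abs(J[...,0])<70)&(abs(J[...,1])<50)&(hsv[...,2]>110)
    b=max(blobs(t,5),key=lambda b:b[0]);
    cn,_=cv2.findContours(b[2].astype(np.uint8),0,1);e=cv2.minEnclosingCircle((J[b[2]][:,:2]).astype(np.float32));print('plate',b[0],b[1],J[b[2]].mean(0).round(1),'encl',e)
E
python3 -c "
from h import *
chk('s6')"
```

```text
col side y -29.1 slope -0.31
col front x 31.8
packer side y -29.8 slope deg -0.7 y at x=0 -30.6 154
plate 123 [241.1 197.7] [-16.9  -5.3  32.2] encl ((-14.959428787231445, -2.6692609786987305), 27.98728370666504)
```

```bash
python3 -m inch '[[0,5,0,0,-1],[1,9,0,0,-1],[1,12,0,0,-1],[1,14,0,0,-1],[1,16,0,0,-1]]' 40; python3 -m inch '[[0,1,0,0,-1],[0,2,0,0,-1],[0,3,0,0,-1]]'
```

```text
clock: 7.4
tool_pos: [0.4345, 0.1254, 0.0466]
orientation: [-0.01, 0.749, 0.663, -0.012]
wrist_force: [-27.3, -1.7, 34.4]
grip_width: 0.0197
clock: 7.78
tool_pos: [0.4439, 0.1259, 0.0466]
orientation: [-0.006, 0.749, 0.663, -0.006]
wrist_force: [-16.6, -0.2, 19.6]
grip_width: 0.0195
```

```bash
python3 -c "
from h import *
grab('side','s7');chk('s7');s=ctrl.observe();print(s['wrist_force'],s['tool_pos'],s['clock'])"
```

```text
col side y -29.2 slope 0.05
col front x 32.0
packer side y -27.5 slope deg -0.74 y at x=0 -28.5 147
plate 107 [244.3 197.2] [-6.2 -6.  31.8] encl ((-4.519007682800293, -0.49473726749420166), 27.592914581298828)
[-15.51113122  -0.44736106  18.48723415] [0.44394026 0.12595044 0.04664009] 7.825
```

```bash
python3 -m inch '[[-1,1,-0.5,0,-1],[-2,2,-1,0,-1],[-2,3,-1,0,-1],[-2,3,-1,0,-1]]' 40;  python3 -c "
from h import *
grab('side','s8');chk('s8');s=ctrl.observe();print(s['wrist_force'],s['tool_pos'],s['clock'])"
```

```text
clock: 8.32
tool_pos: [0.4485, 0.1246, 0.0467]
orientation: [-0.004, 0.748, 0.664, -0.005]
wrist_force: [-9.5, 3.2, 1.4]
grip_width: 0.0197
col side y -29.1 slope 1.5
col front x 32.0
packer side y -27.8 slope deg -0.29 y at x=0 -27.9 141
plate 110 [245.6 197.1] [-1.8 -6.6 31.5] encl ((1.277855396270752, -0.6283487677574158), 28.906787872314453)
[-8.00436905  2.63101821  0.55347303] [0.44855682 0.12456919 0.04671895] 8.375
```

```bash
python3 -m inch '[[0,1,0,0,-1],[0,2,0,0,-1],[0,2,0,0,-1]]' 40; python3 -m inch '[[0,1,0,0,-1],[0,2,0,0,-1],[0,2,0,0,-1]]' 40; python3 -c "
from h import *
grab('side','s9');chk('s9');s=ctrl.observe();print(s['wrist_force'],s['tool_pos'],s['clock'])
a=cv2.imread('pics/s9.png');cv2.imwrite('pics/s9z.png',cv2.resize(a[150:230,190:300],None,fx=7,fy=7,interpolation=2))"
```

```text
clock: 8.75
tool_pos: [0.4485, 0.1246, 0.0467]
orientation: [-0.006, 0.748, 0.664, -0.006]
wrist_force: [-13.4, 3.1, 7.2]
grip_width: 0.0196
clock: 9.12
tool_pos: [0.4484, 0.1246, 0.0467]
orientation: [-0.008, 0.748, 0.664, -0.008]
wrist_force: [-18.1, 3.5, 12.0]
grip_width: 0.0198
col side y -29.3 slope 0.4
col front x 32.1
packer side y -27.9 slope deg 0.05 y at x=0 -27.8 142
plate 106 [245.8 197. ] [-1.  -6.6 31.6] encl ((0.13317258656024933, -2.3944859504699707), 27.889053344726562)
[-18.18485638   3.81975567  12.57543535] [0.44844055 0.12459716 0.04663857] 9.175
```

View pics/s9z.png

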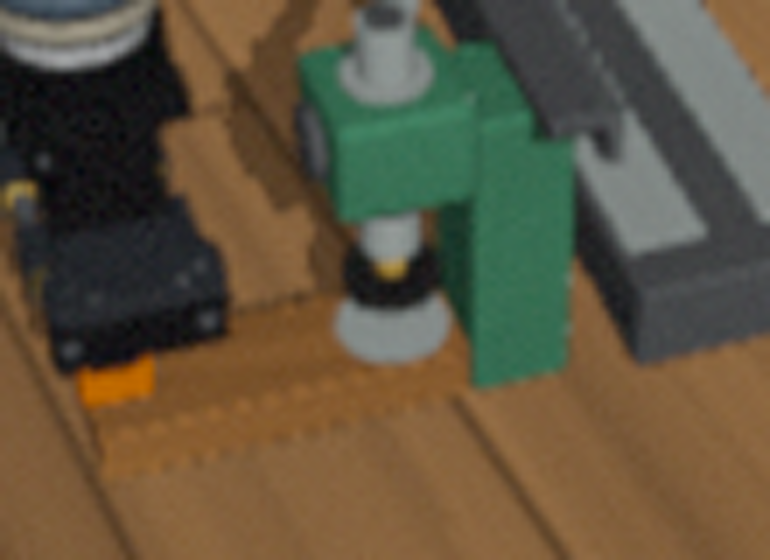

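```bash
python3 -m inch '[[0,-3,-0.5,0,-1],[0,-5,-1,0,-1],[0,-5,-1,0,0.3],[0,-5,-1,0,0.3],[0,-5,-1,0,0.3],[0,-5,-1,0,0.3],[0,-5,-1,0,0.3],[0,-5,-1,0,0.3]]' 40; python3 -c "
from h import *
z=np.load('pics/side0.npz');k=ray('side',249,134.9,.236);print(k)
t=np.load('pics/top0.npz');P=cloud('top',t['d']);h=cv2.cvtColor(t['im'],cv2.COLOR_BGR2HSV)
m=((h[...,0]<5)|(h[...,0]>175))&(h[...,1]>200)&(h[...,2]>100)&(P[...,2]>.255);v,u=np.where(m);print(ray('top',u.mean(),v.mean(),.261),len(u))
togo(.449,.125,.30,83.1)"
```

```text
clock: 10.18
tool_pos: [0.4542, 0.1243, 0.0494]
orientation: [0.0, 0.749, 0.663, 0.0]
wrist_force: [-1.1, -0.3, 0.1]
grip_width: 0.0559
[0.61944297 0.14946684 0.236     ]
[0.61815436 0.14811534 0.261     ] 47
shift [ 1.000e-01 -5.200e+00 -2.506e+02] roll -0.0 toolx yaw 83.06
```

```bash
python3 -m inch '[[0,0,-20,0,0.4],[0,0,-70,0,0.6],[0,0,-130,0,0.6],[0,0,-190,0,0.6],[0,-4,-250,0,0.6],[0,-4,-250,0,0.6],[0,-4,-250,0,0.6]]'; python3 -c "
from h import *
grab('side','s10');chk('s10');grab('top','t10')
a=cv2.imread('pics/s10.png');b=cv2.imread('pics/t10.png')
cv2.imwrite('pics/s10z.png',np.hstack([cv2.resize(a[120:230,190:300],None,fx=4,fy=4,interpolation=2)[:440],cv2.resize(b[150:260,190:270],None,fx=4,fy=4)]))
togo(.619,.149,.30,83.1)"
```

```text
clock: 11.05
tool_pos: [0.4495, 0.1246, 0.2988]
orientation: [-0.0, 0.749, 0.663, -0.0]
wrist_force: [-0.2, 0.2, 0.6]
grip_width: 0.0698
col side y -29.2 slope 0.89
col front x 32.0
packer side y -28.1 slope deg -0.27 y at x=0 -28.1 155
plate 104 [245.6 197.1] [-1.9 -6.9 31.7] encl ((-1.4158644676208496, -1.9790148735046387), 27.4395809173584)
shift [ 44.9 165.7  -2.8] roll -0.0 toolx yaw 83.06
```

View pics/s10z.png

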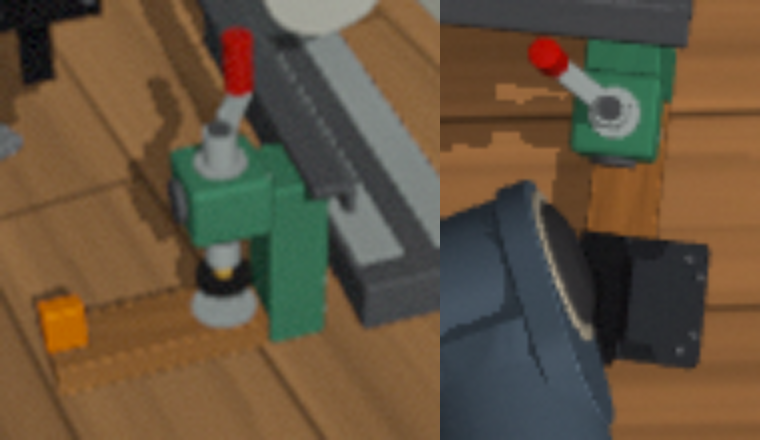

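```bash
python3 -m inch '[[10,40,-3,0,0.6],[25,90,-3,0,0.6],[36,135,-3,0,0.6],[45,166,-3,0,0.6],[45,166,-3,0,0.6],[45,166,-3,0,0.6]]'; python3 -c "
from h import *
a=grab('side','s11')[1];b=grab('top','t11')[1]
cv2.imwrite('pics/s11z.png',np.hstack([cv2.resize(a[80:220,190:300],None,fx=3,fy=3,interpolation=2),cv2.resize(b[120:260,170:300],None,fx=3,fy=3)]))
togo(.619,.149,.228,83.1)"
```

```text
clock: 11.9
tool_pos: [0.6194, 0.1489, 0.3008]
orientation: [-0.001, 0.749, 0.663, -0.002]
wrist_force: [-0.4, -1.2, 0.1]
grip_width: 0.0695
shift [-0.1 -0.2 74. ] roll -0.1 toolx yaw 83.05
```

View pics/s11z.png

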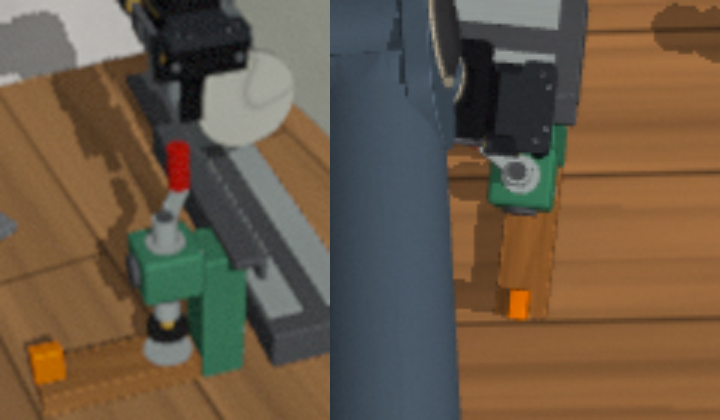

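```bash
python3 -m inch '[[0,0,25,0,0.6],[0,0,50,0,0.6],[0,0,68,0,0.6],[0,0,73,0,0.6],[0,0,73,0,-1],[0,0,73,0,-1],[0,0,73,0,-1],[0,0,73,0,-1],[0,0,73,0,-1],[0,0,73,0,-1]]' 30;python3 -m inch '[[0,0,0,0,-1],[0,0,0,0,-1],[0,0,0,0,-1]]'; python3 -c "
from h import *
a=grab('side','s12')[1]
cv2.imwrite('pics/s12z.png',cv2.resize(a[60:220,180:320],None,fx=3,fy=3,interpolation=2))"
```

```text
clock: 13.25
tool_pos: [0.6203, 0.1488, 0.2295]
orientation: [0.0, 0.749, 0.663, -0.0]
wrist_force: [-1.2, -1.0, 0.9]
grip_width: 0.0233
clock: 13.62
tool_pos: [0.6203, 0.1488, 0.2295]
orientation: [0.0, 0.749, 0.663, -0.0]
wrist_force: [-0.4, -1.4, 1.4]
grip_width: 0.0231
```

View pics/s12z.png

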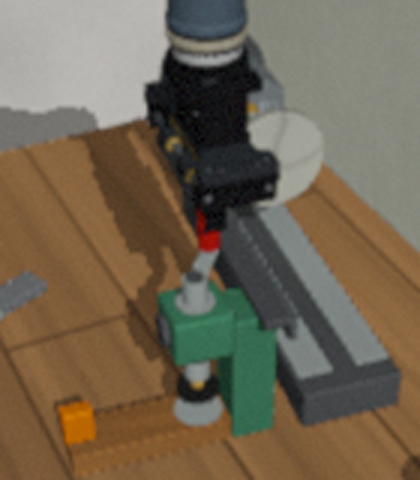

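```bash
cat >> h.py <<'E'
def circ(q0,qs,r=55.):
    for q in qs: print('q=%.2f  [%.1f,%.1f]'%(q,-r*(np.sin(q)-np.sin(q0)),r*(np.cos(q)-np.cos(q0))))
def st(ax=(.584,.107),yaw=-6.95):
    s=ctrl.observe();a=np.radians(yaw);d=np.array(s['tool_pos'][:2])-ax
    X=d@[np.cos(a),np.sin(a)]*1e3;Y=d@[-np.sin(a),np.cos(a)]*1e3
    q=np.arctan2(-Y,X);f=s['wrist_force'];fx=f[:2]@[np.cos(a),np.sin(a)];fy=f[:2]@[-np.sin(a),np.cos(a)]
    print('t %.2f q %.3f r %.1f z %.4f | Ftan(against) %.1f Frad(out) %.1f Fz %.1f w %.4f'%(s['clock'],q,np.hypot(X,Y),s['tool_pos'][2],-(fx*-np.sin(q)+fy*-np.cos(q)),fx*np.cos(q)-fy*np.sin(q),f[2],s['grip_width']))
E
python3 -c "
from h import *
st();circ(-.976,np.arange(-.85,1.5,.25))"
```

```text
t 13.68 q -0.977 r 55.4 z 0.2295 | Ftan(against) -1.7 Frad(out) -2.1 Fz 0.3 w 0.0234
q=-0.85  [-4.2,5.5]
q=-0.60  [-14.5,14.6]
q=-0.35  [-26.7,20.8]
q=-0.10  [-40.1,23.9]
q=0.15  [-53.8,23.6]
q=0.40  [-67.0,19.8]
q=0.65  [-78.8,13.0]
q=0.90  [-88.6,3.4]
q=1.15  [-95.8,-8.4]
q=1.40  [-99.8,-21.5]
```

```bash
python3 -m inch '[[-4,5.5,0,0,-1],[-14.5,14.5,0,0,-1],[-26.5,21,0,0,-1],[-40,24,0,0,-1]]' 40; python3 -c "
from h import *
st();circ(-.1,np.arange(.15,2.5,.25))"
```

```text
clock: 14.18
tool_pos: [0.6393, 0.1137, 0.2295]
orientation: [-0.004, 0.747, 0.665, 0.003]
wrist_force: [-1.1, 9.7, 2.1]
grip_width: 0.0233
t 14.18 q -0.241 r 55.7 z 0.2295 | Ftan(against) 9.7 Frad(out) 0.0 Fz 2.1 w 0.0233
q=0.15  [-13.7,-0.3]
q=0.40  [-26.9,-4.1]
q=0.65  [-38.8,-10.9]
q=0.90  [-48.6,-20.5]
q=1.15  [-55.7,-32.3]
q=1.40  [-59.7,-45.4]
q=1.65  [-60.3,-59.1]
q=1.90  [-57.5,-72.5]
q=2.15  [-51.5,-84.8]
q=2.40  [-42.6,-95.3]
```

```bash
python3 -m inch '[[-13.5,-0.5,0,0,-1],[-27,-4,0,0,-1],[-39,-11,0,0,-1],[-48.5,-20.5,0,0,-1],[-55.5,-32.5,0,0,-1],[-59.5,-45.5,0,0,-1],[-60.5,-59,0,0,-1],[-57.5,-72.5,0,0,-1],[-51.5,-85,0,0,-1],[-42.5,-95.5,0,0,-1]]' 40; python3 -c "
from h import *
st();circ(2.4,np.arange(2.65,4.4,.25))"
```

```text
clock: 15.42
tool_pos: [0.5415, 0.0729, 0.2297]
orientation: [0.003, 0.749, 0.662, 0.001]
wrist_force: [5.7, -6.7, -4.0]
grip_width: 0.0231
t 15.43 q 2.344 r 54.5 z 0.2297 | Ftan(against) 8.7 Frad(out) -0.2 Fz -4.0 w 0.0231
q=2.65  [11.2,-7.9]
q=2.90  [24.0,-12.8]
q=3.15  [37.6,-14.4]
q=3.40  [51.2,-12.6]
q=3.65  [63.9,-7.5]
q=3.90  [75.0,0.6]
q=4.15  [83.7,11.2]
q=4.40  [89.5,23.7]
```

```bash
python3 -m inch '[[11,-8,0,0,-1],[24,-13,0,0,-1],[37.5,-14.5,0,0,-1],[51,-12.5,0,0,-1]]' 40; python3 -c "
from h import *
st();circ(3.4,np.arange(3.5,5,.1))
s,im,d=grab('side','s13')
cv2.imwrite('pics/s13z.png',cv2.resize(im[160:220,210:290],None,fx=7,fy=7,interpolation=2));st()"
```

```text
clock: 15.92
tool_pos: [0.5326, 0.1247, 0.2295]
orientation: [0.001, 0.749, 0.662, -0.002]
wrist_force: [-2.4, -8.7, 3.2]
grip_width: 0.0233
t 15.93 q -2.932 r 54.3 z 0.2295 | Ftan(against) 9.0 Frad(out) -0.6 Fz 3.2 w 0.0233
q=3.50  [5.2,1.7]
q=3.60  [10.3,3.9]
q=3.70  [15.1,6.5]
q=3.80  [19.6,9.7]
q=3.90  [23.8,13.2]
q=4.00  [27.6,17.2]
q=4.10  [31.0,21.6]
q=4.20  [33.9,26.2]
q=4.30  [36.3,31.1]
q=4.40  [38.3,36.3]
q=4.50  [39.7,41.6]
q=4.60  [40.6,47.0]
q=4.70  [40.9,52.5]
q=4.80  [40.7,58.0]
q=4.90  [40.0,63.4]
t 15.97 q -2.886 r 54.3 z 0.2294 | Ftan(against) 6.8 Frad(out) -1.8 Fz 3.8 w 0.0232
```

View pics/s13z.png

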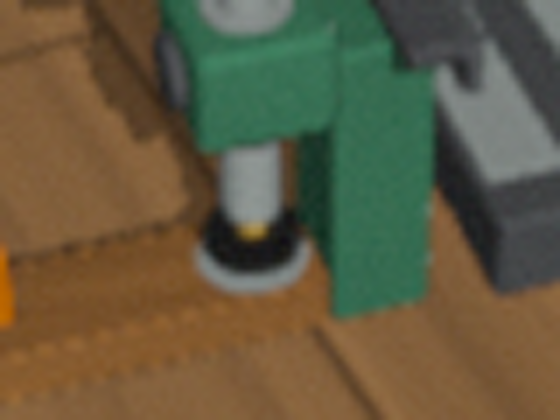

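```bash
python3 -m inch '[[5,1.5,0,0,-1],[10.5,4,0,0,-1],[15,6.5,0,0,-1]]' 40 >/dev/null; python3 -c "
from h import *
st();circ(3.7,[3.8,3.9,4,4.1])"
python3 -m inch '[[4.5,3,0,0,-1],[8.5,6.5,0,0,-1],[12.5,10.5,0,0,-1]]' >/dev/null; python3 -c "
from h import *
st();circ(4,[4.1,4.2,4.3])"
```

```text
t 16.35 q -2.627 r 54.4 z 0.2294 | Ftan(against) 9.0 Frad(out) 0.5 Fz 5.5 w 0.0231
q=3.80  [4.5,3.1]
q=3.90  [8.7,6.7]
q=4.00  [12.5,10.7]
q=4.10  [15.9,15.0]
t 16.73 q -2.327 r 54.5 z 0.2294 | Ftan(against) 8.7 Frad(out) -1.6 Fz 4.9 w 0.0230
q=4.10  [3.4,4.3]
q=4.20  [6.3,9.0]
q=4.30  [8.8,13.9]
```

Free force ~9 N at q=3.66, 3.96. Continue.

```bash
python3 -m inch '[[3.5,4.5,0,0,-1],[6.5,9,0,0,-1],[9,14,0,0,-1]]' >/dev/null; python3 -c "
from h import *
st();circ(4.3,[4.4,4.5,4.6])"
python3 -m inch '[[2,5,0,0,-1],[3.5,10.5,0,0,-1]]' >/dev/null; python3 -c "
from h import *
st();circ(4.5,[4.6,4.7,4.8])"
```

```text
t 17.10 q -2.023 r 54.7 z 0.2294 | Ftan(against) 9.1 Frad(out) -2.1 Fz 6.4 w 0.0228
q=4.40  [1.9,5.1]
q=4.50  [3.4,10.5]
q=4.60  [4.3,15.9]
t 17.35 q -1.824 r 54.9 z 0.2294 | Ftan(against) 8.6 Frad(out) -2.7 Fz 6.5 w 0.0231
q=4.60  [0.9,5.4]
q=4.70  [1.2,10.9]
q=4.80  [1.0,16.4]
```

```bash
python3 -m inch '[[1,5.5,0,0,-1],[1,11,0,0,-1]]' >/dev/null; python3 -c "
from h import *
st();circ(4.7,[4.8,4.9,5.])"
```

```text
t 17.60 q -1.628 r 55.0 z 0.2293 | Ftan(against) 7.8 Frad(out) -3.4 Fz 7.4 w 0.0229
q=4.80  [-0.2,5.5]
q=4.90  [-1.0,10.9]
q=5.00  [-2.3,16.3]
```

```bash
python3 -m inch '[[0,5.5,0,0,-1],[-1,11,0,0,-1]]' >/dev/null; python3 -c "
from h import *
st();circ(4.9,[5.,5.1,5.2,5.3])
im=grab('side','s14')[1]
cv2.imwrite('pics/s14z.png',cv2.resize(im[160:220,210:290],None,fx=7,fy=7,interpolation=2))"
```

```text
t 17.85 q -1.435 r 55.2 z 0.2293 | Ftan(against) 9.0 Frad(out) -3.1 Fz 7.4 w 0.0231
q=5.00  [-1.3,5.3]
q=5.10  [-3.1,10.5]
q=5.20  [-5.4,15.5]
q=5.30  [-8.3,20.2]
```

View pics/s14z.png

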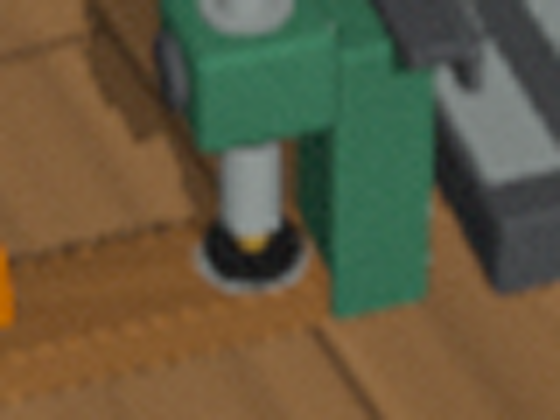

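```bash
python3 -m inch '[[-1.5,5.5,0,0,-1],[-3,10.5,0,0,-1]]' >/dev/null; python3 -c "
from h import *
st();circ(5.1,[5.15,5.2,5.25,5.3])"
```

```text
t 18.15 q -1.246 r 55.3 z 0.2294 | Ftan(against) 7.9 Frad(out) -5.9 Fz 6.9 w 0.0232
q=5.15  [-1.1,2.5]
q=5.20  [-2.3,5.0]
q=5.25  [-3.7,7.4]
q=5.30  [-5.1,9.7]
```

```bash
python3 -m inch '[[-2.5,5,0,0,-1]]' >/dev/null; python3 -c "
from h import *
st();circ(5.2,[5.3])"; python3 -m inch '[[-3,4.5,0,0,-1]]' >/dev/null; python3 -c "
from h import *
st();circ(5.3,[5.4,5.5])"
```

```text
t 18.27 q -1.157 r 55.4 z 0.2293 | Ftan(against) 9.9 Frad(out) -4.2 Fz 7.7 w 0.0230
q=5.30  [-2.8,4.7]
t 18.40 q -1.074 r 55.4 z 0.2293 | Ftan(against) 11.6 Frad(out) -4.3 Fz 9.0 w 0.0228
q=5.40  [-3.3,4.4]
q=5.50  [-7.0,8.5]
```

```bash
python3 -m inch '[[-3.5,4.5,0,0,-1]]' >/dev/null; python3 -c "
from h import *
st();circ(5.4,[5.45,5.5,5.6])
for i in range(3): grab('side','s15%d'%i);st()"
```

```text
t 18.52 q -0.988 r 55.5 z 0.2293 | Ftan(against) 11.3 Frad(out) -4.4 Fz 7.3 w 0.0231
q=5.45  [-1.8,2.1]
q=5.50  [-3.7,4.1]
q=5.60  [-7.8,7.7]
t 18.57 q -0.976 r 55.5 z 0.2293 | Ftan(against) 10.0 Frad(out) -3.8 Fz 7.4 w 0.0228
t 18.62 q -0.977 r 55.5 z 0.2293 | Ftan(against) 9.4 Frad(out) -4.4 Fz 6.4 w 0.0233
t 18.68 q -0.978 r 55.5 z 0.2293 | Ftan(against) 9.7 Frad(out) -4.2 Fz 7.6 w 0.0231
```

```bash
python3 -m inch '[[-3.5,4,0,0,-1]]' >/dev/null; python3 -c "
from h import *
st();circ(5.5,[5.55,5.6,5.7])"; python3 -m inch '[[-2,2,0,0,-1]]' >/dev/null; python3 -c "
from h import *
st();circ(5.55,[5.6,5.65])"
```

```text
t 18.80 q -0.914 r 55.6 z 0.2293 | Ftan(against) 12.6 Frad(out) -3.9 Fz 8.9 w 0.0225
q=5.55  [-2.0,1.9]
q=5.60  [-4.1,3.7]
q=5.70  [-8.5,6.9]
t 18.93 q -0.868 r 55.6 z 0.2293 | Ftan(against) 13.3 Frad(out) -4.3 Fz 8.4 w 0.0226
q=5.60  [-2.1,1.8]
q=5.65  [-4.3,3.5]
```

```bash
python3 -m inch '[[-4,3.5,0,0,-1]]' >/dev/null; python3 -c "
from h import *
st()"; python3 -m inch '[[0,0,0,0,-1]]' >/dev/null; python3 -c "
from h import *
st();circ(5.65,[5.4,5.5,5.55,5.6])"
```

```text
t 19.05 q -0.792 r 55.6 z 0.2293 | Ftan(against) 12.3 Frad(out) -4.4 Fz 8.8 w 0.0228
t 19.18 q -0.779 r 55.7 z 0.2293 | Ftan(against) 11.3 Frad(out) -5.1 Fz 7.7 w 0.0231
q=5.40  [10.0,-9.4]
q=5.50  [6.3,-5.4]
q=5.55  [4.3,-3.5]
q=5.60  [2.2,-1.7]
```

```bash
python3 -m inch '[[-2,2,0,0,-1]]' >/dev/null; python3 -c "
from h import *
st()
for i in range(2): grab('side','s16%d'%i);st()
im=cv2.imread('pics/s161.png')
cv2.imwrite('pics/s16z.png',cv2.resize(im[160:220,210:290],None,fx=7,fy=7,interpolation=2))"
```

```text
t 19.30 q -0.752 r 55.7 z 0.2293 | Ftan(against) 13.8 Frad(out) -6.5 Fz 8.3 w 0.0228
t 19.35 q -0.745 r 55.7 z 0.2293 | Ftan(against) 14.4 Frad(out) -5.4 Fz 9.8 w 0.0230
t 19.40 q -0.745 r 55.7 z 0.2293 | Ftan(against) 13.2 Frad(out) -6.4 Fz 8.6 w 0.0231
```

View pics/s16z.png

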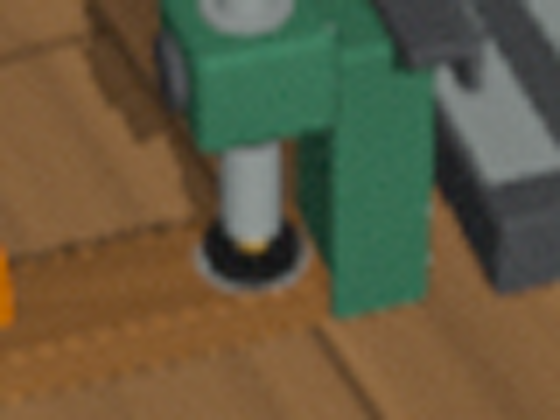

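```bash
python3 -m inch '[[2.5,-2.5,0,0,-1],[4.5,-4.5,0,0,-1],[4.5,-4.5,0,0,-1]]'; python3 -c "
from h import *
st()"
```

```text
clock: 19.77
tool_pos: [0.629, 0.1397, 0.2295]
orientation: [-0.002, 0.748, 0.664, 0.0]
wrist_force: [-5.2, 2.0, 4.3]
grip_width: 0.0228
t 19.77 q -0.749 r 55.6 z 0.2295 | Ftan(against) 4.7 Frad(out) -3.1 Fz 4.3 w 0.0228
```

```bash
python3 -m inch '[[2,-2,0,0,-1],[2,-2,0,0,0.4],[2,-2,0,0,0.4],[2,-2,0,0,0.4],[2,-2,0,0,0.4],[2,-2,0,0,0.4],[2,-2,0,0,0.4]]'; python3 -m inch '[[0,0,-20,0,0.5],[0,0,-50,0,0.5],[0,0,-90,0,0.5],[0,0,-110,0,0.5],[0,0,-110,0,0.5]]'; python3 -c "
from h import *
a=grab('side','s17')[1];chk('s17')
h=cv2.cvtColor(a,cv2.COLOR_BGR2HSV);m=((h[...,0]<5)|(h[...,0]>175))&(h[...,1]>200)&(h[...,2]>100)
for n,c,_ in blobs(m):
  k=ray('side',*c,.236);print(n,c,k);b=np.radians(-6.95);d=k[:2]-[.584,.107];X=d@[np.cos(b),np.sin(b)];Y=d@[-np.sin(b),np.cos(b)];print('q',np.arctan2(-Y,X)+2*np.pi,np.hypot(X,Y))
cv2.imwrite('pics/s17z.png',cv2.resize(a[80:220,180:320],None,fx=4,fy=4,interpolation=2));st()"
```

```text
clock: 20.65
tool_pos: [0.6283, 0.1398, 0.2294]
orientation: [0.0, 0.749, 0.663, 0.0]
wrist_force: [0.0, -0.5, 0.6]
grip_width: 0.0603
clock: 21.28
tool_pos: [0.6291, 0.1397, 0.3411]
orientation: [0.001, 0.749, 0.663, 0.002]
wrist_force: [-0.7, -0.2, -0.5]
grip_width: 0.065
col side y -29.2 slope -0.89
col front x 32.0
packer side y -27.9 slope deg -0.45 y at x=0 -28.6 144Traceback (most recent call last):
  File "<string>", line 3, in <module>
    a=grab('side','s17')[1];chk('s17')
                            ~~~^^^^^^^
  File "h.py", line 38, in chk
    b=max(blobs(t,5),key=lambda b:b[0]);
ValueError: max() iterable argument is empty
```

```bash
python3 -c "
from h import *
a=cv2.imread('pics/s17.png');t=grab('top','t17')[1]
h=cv2.cvtColor(a,cv2.COLOR_BGR2HSV);m=((h[...,0]<5)|(h[...,0]>175))&(h[...,1]>200)&(h[...,2]>100)
for n,c,_ in blobs(m):
  k=ray('side',*c,.236);b=np.radians(-6.95);d=k[:2]-[.584,.107];X=d@[np.cos(b),np.sin(b)];Y=d@[-np.sin(b),np.cos(b)];print(n,c,k,'q',np.arctan2(-Y,X)+2*np.pi,np.hypot(X,Y))
cv2.imwrite('pics/s17z.png',np.hstack([cv2.resize(a[80:220,180:290],None,fx=4,fy=4,interpolation=2),cv2.resize(t[120:260,210:290],None,fx=4,fy=4)]));st()"
```

```text
102 [252.9 135.4] [0.62894452 0.14173705 0.236     ] q 5.5038960607892635 0.05680381014192045
t 21.38 q -0.765 r 54.8 z 0.3385 | Ftan(against) -0.3 Frad(out) 0.1 Fz -0.3 w 0.0654
```

View pics/s17z.png

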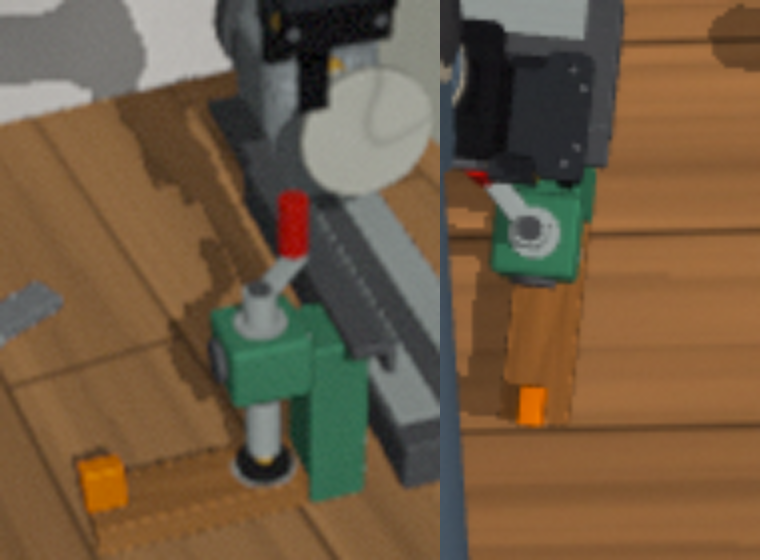

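```bash
python3 -c "
from h import *
print(ctrl.close_job())"
```

```text
the job is handed in; nothing more can be done
None
```

The job is handed in: the smaller packer is under the jack leg and the crank is turned down to about 58 N on the foot. It took about 21 s of the 72 s, and the bowl, stub and brush were not touched.

**Packer:** I slid it under the leg and pushed it against the green column. It stopped dead while the push rose from 9.5 to 18 N. After I let go, the camera showed it within about 0.5° of square and about 1.3 mm off centre. Image depth put the plate about 1–3 mm short of home, which is within that measurement's error. I took the nose as home from the push force and the wrist position instead.

**Crank:** I turned the knob clockwise from q ≈ −0.98 to q ≈ 5.54.
- **Free turning:** the push needed was about 8.8 N.
- **Contact:** the foot met the plate at about q = 5.0.
- **At the end:** the push was about 13.8 N, which works out to roughly 58 N on the foot. Leg travel after contact gives 50–75 N.
- **Disagreement:** readings scatter by about 0.7 N (roughly 8 N on the foot). One just before the last nudge suggested only about 41 N.

**Last look:** I eased off the knob, opened the gripper and raised the hand clear. The wrist force was near zero. The side camera put the crank at q ≈ 5.50, within its error of where I left it. The foot stands on the steel plate and the packer has not moved.

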